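Read a finished test cassette through the loupe

ROBOT

A 7-joint arm with a two-finger parallel gripper is mounted at the origin on the work surface. World frame = base frame: x ahead of the robot, y to its left, z up, the work surface at z = 0. Lengths are in m, angles in rad, forces in N, time in s.
With the tool pointing down it reaches from about 0.425 to 0.825 m from the base axis. Payload 3.6 kg.
Tool frame: the origin (TCP) lies midway between the tips of the shut fingers; the grasp point (between the pads) lies 19 mm behind it; x points along the fingers, z is the direction in which the jaws open and shut, and the axes are right-handed (so a half turn about x gives the same grasp; the last joint's range is limited). The gripper opens to 93 mm and grips with 3 to 60 N. Pads are 15 mm wide; open, the fingers measure 128 mm over their backs; the gripper's body (75 mm by 188 mm) begins 65 mm behind the grasp point.
Start: joints at [-1.288, 0.615, -0.013, 1.423, 0.008, 1.103, -0.04], TCP at [0.198, 0.619, 0.219] pointing down, gripper open.
Joint ranges: [-3.12, 3.12], [-0.3, 2.06], [-1.34, 1.32], [0.26, 2.42], [-1.36, 4.5], [0.01, 1.98], [-2.84, 2.84]. Speed limits (rad/s): [2.79, 2.79, 3.14, 3.14, 3.14, 3.14, 3.14].

INTERFACE

Orientations are given as [roll, pitch, yaw] about the fixed x, y, z axes, in that order (R = Rz(yaw) Ry(pitch) Rx(roll)).
In Python, from bench import bot, get_image, camera_model, order gives the robot as it stands.
- The arm moves only by the tool send_rows, never from a script. Its argument "moves" is a list of rows, each a list of 3 entries, a list of its own where there are three numbers: the gripper's target within -1 to 1 (fully open at 1, half-way at 0, shut at -1), then the shift along the world's x, y, z in units of 40 mm (1.0 is 40 mm), then the turn, a rotation vector about the world's x, y, z in units of 8 degrees (1.0 is 8 degrees). A call has 1 to 8 rows; each row shifts and turns the pose as measured when the row begins; what a row does not reach is not made up. A row lasts 1/10 s, in which the tool goes at most 50 mm and 8.59 degrees, less where a joint would pass 70% of its speed; a pose out of reach is approached as far as the arm can. A call is refused whole if a number of a shift passes 1 or a number of a turn 1, either way. A call with a gripper value outside its range is refused whole. The fingers move at their own pace and stop on an object; "force" is the grip in N (left out, the last holds). Time passes only in rows, so rows that do not move let the fingers close. It gives the time, the measured TCP pose, the force and the opening at its end, in the units of the state.
- bot.get_obs(): the state, without advancing time (a new reading comes with each control period).
- get_image(name): name is "side" or "top"; returns the picture (400x640x3 uint8, red, green, blue); there is no depth.
- camera_model(name): a dict with "intrinsics" (3x3 intrinsics, pixels), "R" (3x3) and "t" (3): a world point X has camera coordinates R X + t. Camera axes: x right, y down, z forward; pixel columns grow to the right and rows downward; lengths in m; the calibration is good to about 2 mm. A picture is of the moment at which its call begins. camera_model takes no time and is no camera call.
- order.close_job(): hands the job in, once; it reports no verdict.
The state is a dict: "t": time; "joint_positions": joint angles; "joint_velocities": joint speeds; "effort": joint torques, N m; "tool_pos": TCP position; "tool_rot": TCP orientation; "contact_force": force on the tool from outside, world axes, zero at the start; "torque": the same for the moment, N m; "finger_gap": finger opening in m.
Only numpy, scipy, OpenCV 4.12 (cv2) and the standard library are available. Lean on these libraries where they do the work, as an engineer would, in place of code of your own. Each camera call takes 0.05 s, during which the arm holds its last target.

TASK

Take the finished test cassette out of the machine's catch tray and lay it, printed side up, flat on the floor of the grey tote: set it down, do not drop it in. Then pick the loupe off its rest and hold it level with the centre of the lens straight above the cassette's rectangular result window and at the height of the focal gauge's pointer, without touching or shifting the gauge; finish while still holding the loupe there, still and clear of everything but the gripper. Leave the jar, the tube rack and the mouse where they are.

Things in the scene. Friction and masses are not known exactly. Their poses are not given: they have to be found in the camera images.
- catch_tray: Fixed machine with its catch tray. Origin: under the centre of the tray, on the bench. The tray is an open dark steel box, 190 (x) by 170 (y) by 30 mm high outside, walls and floor 4 mm. On its -y side a low chute, 100 mm wide, rises from about 35 mm height at 85 mm from the origin to about 88 mm at 200 mm; behind it stands the white machine, its face at 195 mm from the origin, 300 mm wide (x), 212 mm tall.
- cassette: White plastic test cassette, loose, 70 (x) by 30 (y) by 14 mm (z), 30 g, lying flat in the catch tray at any yaw, printed side up. Origin: centre of its underside, z up out of the printed side. A rectangular window (two dark bars on paper) lies towards +x, a round dark well of 10 mm towards -x.
- window (a point): Centre of the cassette's rectangular result window, on its top face: 13 mm from the cassette's middle along its +x, 14 mm above its underside.
- tote: Fixed open grey plastic tote, 220 (x) by 260 (y) by 45 mm high outside, walls and floor 4 mm. Origin: centre of its underside, on the bench.
- gauge: Fixed focal-height gauge beyond the tote, as seen from the robot: steel foot of 56 mm diameter and an upright 10 mm post, 168 mm tall, with a black collar (22 mm diameter, 14 mm tall) that carries a flat black pointer, reaching 52 mm from the post towards the gauge's -x (the tote). Origin: under the foot. The collar's friction holds it at a height that differs from run to run; it yields to about 6 N.
- mark (a point): Tip of the gauge's pointer, at mid-thickness (pointer 10 mm wide, 4 mm thick): its height (100 to 150 mm above the bench) is the height for the lens centre.
- loupe_rest: Fixed grey rest of the loupe: base plate 210 by 60 by 6 mm (from x = -160 to +50 mm), with two blocks whose flat tops are 30 mm above the bench: one under the lens ring (x from -14 to +31 mm, 50 mm wide), one under the handle's end (x from -151 to -129 mm, 40 mm wide). Between them the handle is free on both sides and below. Origin: on the bench under the lens centre; +x from the handle to the lens.
- loupe: Black loupe, loose, about 100 g, lying flat on its rest. Lens ring 68 mm outside diameter, 10 mm thick; a 12 mm wide, 10 mm thick steel neck from x = -30 to -48 mm; straight handle along -x, 16 mm wide (y), 14 mm tall (z = 0 to 14 mm), from x = -46 to -154 mm. Origin: lens centre at the underside of the ring; z up when level.
- lens (a point): Centre of the loupe's lens: 5 mm above the loupe's origin.
- grip (a point): Point on the handle near the loupe's balance point: 75 mm from the lens centre along -x, at mid-height of the handle (7 mm above the loupe's origin).
- jar: Bystander: loose clear jar with white lid, 54 mm diameter, 62 mm tall. Origin: centre of its underside.
- tube_rack: Bystander: loose orange rack with blue-capped tubes, 90 (x) by 150 (y) by 90 mm tall. Origin: centre of its underside.
- mouse: Bystander: loose black computer mouse, 105 (x) by 60 (y) by 32 mm. Origin: centre of its underside.

How it is judged:
By the outcome, as a careful person would: the job done as asked, in the order asked, and still so for the second after the job is handed in, while the arm keeps its last pose, push and grip.
It also fails if it takes over 58 s, if anything falls off the work surface, if the arm or the gripper's body presses on something with over 40 N, if the wrist force passes 120 N, or if a joint passes its speed limit or range.

## Working session

There is one attempt and no reset: what is moved stays moved. The work goes in short steps, Python scripts to look and compute and a tool call to move; the robot and the scene stay as the last step left them, time stands still between calls to the robot, and variables do not carry over. Pictures are saved under pics/ and viewed, and the job is handed in when it is done.

Besides the shell and the picture viewer there is one more tool, called after "Emit:" as name(argument=value, ...), one argument or row to a line, values as JSON. send_rows: Moves the arm, as the interface text tells. Its arguments: {"type":"object","properties":{"moves":{"type":"array","items":{"type":"array"}},"force":{"type":"number"}},"required":["moves"]}

```bash
ls; mkdir -p pics
python3 - <<'E'
from bench import bot,get_image,camera_model
import cv2,numpy as np
np.set_printoptions(precision=4,suppress=True)
for n in("top","side"):
    im=get_image(n); cv2.imwrite(f"pics/{n}0.png",im[:,:,::-1]); m=camera_model(n)
    R=np.array(m["R"]);t=np.array(m["t"]);print(n,m["intrinsics"],"C",-R.T@t,R)
o=bot.get_obs();print({k:o[k] for k in o})
E
```

```text
pics
top [[466.154    0.     313.7509]
 [  0.     466.154  195.1013]
 [  0.       0.       1.    ]] C [ 0.5136 -0.0209  1.2812] [[ 0.026  -0.9996 -0.0068]
 [-0.9993 -0.0258 -0.0288]
 [ 0.0286  0.0076 -0.9996]]
side [[376.2308   0.     324.1734]
 [  0.     376.2308 200.7569]
 [  0.       0.       1.    ]] C [ 0.1917 -0.5004  0.7489] [[ 0.8121 -0.5834 -0.0099]
 [-0.4303 -0.5875 -0.6854]
 [ 0.394   0.5609 -0.7281]]
{'t': 0.1, 'joint_positions': array([-1.2875,  0.6158, -0.0126,  1.4247,  0.0081,  1.1034, -0.0404]), 'joint_velocities': array([-0.001 , -0.0021, -0.0001, -0.0035,  0.0002,  0.003 ,  0.0005]), 'effort': array([  0.0015, -46.0041,   0.2104, -16.6246,  -0.0611,   0.017 ,
         0.0001]), 'tool_pos': array([0.198 , 0.6184, 0.2176]), 'tool_rot': array([-3.1197,  1.5685, -1.8586]), 'contact_force': array([ 0.318 , -0.4062,  0.3193]), 'torque': array([-0.0338,  0.023 ,  0.0255]), 'finger_gap': 0.09335063199544744}
```

View pics/top0.png

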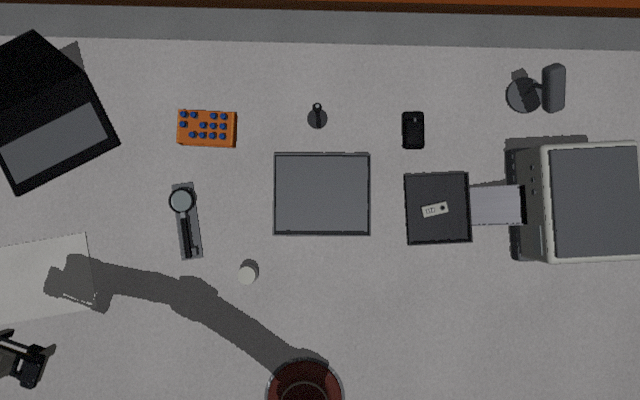

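View pics/side0.png

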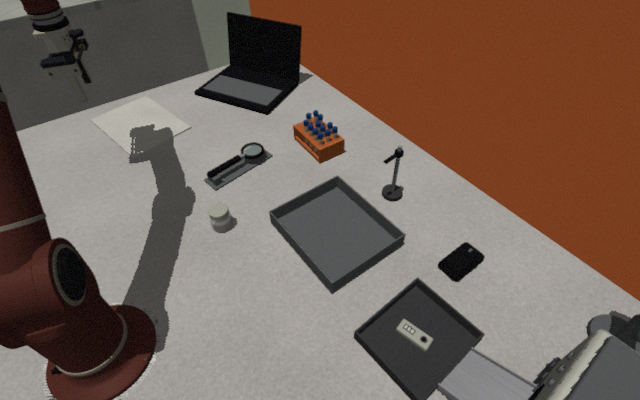

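The top view shows the cassette at (434,209) with its window at the left and its well at the right. The tote is around (321,194), the gauge at (317,112), and the loupe lens at (182,200) with its handle running down to (192,253). In the side view the gauge pointer is at about (390,156). I'll zoom in to measure.

Run:
```python
import cv2,numpy as np
t=cv2.imread("pics/top0.png");s=cv2.imread("pics/side0.png")
def crop(im,x,y,w,h,k,W,H):
    return cv2.resize(cv2.resize(im[y:y+h,x:x+w],None,fx=k,fy=k,interpolation=cv2.INTER_CUBIC),(W,H))
g=lambda im:np.clip(im.astype(float)*1.8,0,255).astype(np.uint8)
a=crop(t,400,165,80,80,5,400,300) 
A=np.vstack([np.hstack([cv2.resize(t[195:225,414:454],(400,300),interpolation=cv2.INTER_CUBIC),cv2.resize(t[92:137,290:350],(400,300),interpolation=cv2.INTER_CUBIC)]),
np.hstack([cv2.resize(t[177:267,130:250],(400,300),interpolation=cv2.INTER_CUBIC),cv2.resize(s[140:206,355:443],(400,300),interpolation=cv2.INTER_CUBIC)])])
cv2.imwrite("pics/z0.png",g(A))
```

```text
(no output)
```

View pics/z0.png

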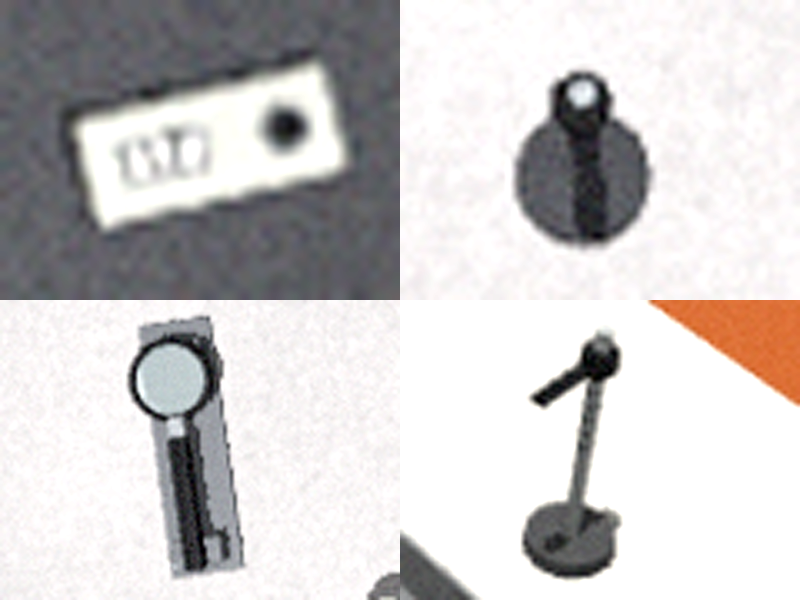

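```bash
cat > h.py <<'E'
import numpy as np,cv2
from bench import bot,get_image,camera_model
np.set_printoptions(precision=4,suppress=True)
M={n:{k:np.array(v) for k,v in camera_model(n).items()} for n in("top","side")}
def ray(n,p):
    m=M[n];d=m["R"].T@np.linalg.solve(m["intrinsics"],[p[0],p[1],1.]);return -m["R"].T@m["t"],d/np.linalg.norm(d)
def pl(n,p,z):
    c,d=ray(n,p);return c+d*(z-c[2])/d[2]
def proj(n,X):
    m=M[n];q=m["intrinsics"]@(m["R"]@np.array(X,float)+m["t"]);return q[:2]/q[2]
def tri(pt,ps):
    a,u=ray("top",pt);b,v=ray("side",ps)
    s=np.linalg.lstsq(np.c_[u,-v],b-a,rcond=None)[0];P,Q=a+s[0]*u,b+s[1]*v
    return (P+Q)/2,np.linalg.norm(P-Q)
def big(mask,near,r=60):
    k,l,st,ce=cv2.connectedComponentsWithStats(mask.astype(np.uint8))
    i=[i for i in range(1,k) if np.hypot(*(ce[i]-near))<r];j=max(i,key=lambda i:st[i,4]);return (l==j)
E
python3 - <<'E'
from h import *
t=cv2.imread("pics/top0.png");s=cv2.imread("pics/side0.png")
# cassette
for n,im,nr in(("top",t,(434,209)),("side",s,(414,334))):
    g=im.min(2); m=np.zeros(g.shape,bool);x,y=nr;m[y-25:y+25,x-25:x+25]=g[y-25:y+25,x-25:x+25]>95
    m=big(m,nr,15);c,_=cv2.findContours(m.astype(np.uint8),0,1);r=cv2.minAreaRect(c[0]);print(n,m.sum(),r)
    b=cv2.boxPoints(r);print(np.array([pl(n,p,.018) for p in b]),pl(n,r[0],.018))
for p in ((430.2,210.7),(442.6,207.7)):print("win/well",pl("top",p,.018))
for p in ((409,329.5),(424,340)):pass
# gauge
print("foot top z.008?",pl("top",(290+183/6.667,92+178/6.667),.006),"post top",pl("top",(290+181/6.667,92+93/6.667),.168))
print("tip", tri((318.8,127.4),(385.6,162.0)))
foot_s=(355+170/4.545,140+238/4.545);print("foot side",pl("side",foot_s,.006),"posttop",pl("side",(355+204/4.545,140+37/4.545),.168))
# loupe
L=(130+172/3.333,177+80/3.333);print("lens top",pl("top",L,.040))
print("handle ends",pl("top",(130+179/3.333,177+138/3.333),.044),pl("top",(130+194/3.333,177+266/3.333),.044))
E
```

```text
top 255 ((434.54296875, 209.1802215576172), (10.793516159057617, 25.24663734436035), 76.60750579833984)
[[ 0.5255 -0.3022  0.018 ]
 [ 0.543  -0.3682  0.018 ]
 [ 0.5148 -0.3754  0.018 ]
 [ 0.4973 -0.3095  0.018 ]] [ 0.5201 -0.3388  0.018 ]
side 468 ((414.618896484375, 333.5865173339844), (36.98129653930664, 13.895557403564453), 36.02737045288086)
[[ 0.4971 -0.3098  0.018 ]
 [ 0.5274 -0.302   0.018 ]
 [ 0.5431 -0.3699  0.018 ]
 [ 0.5137 -0.3761  0.018 ]] [ 0.5203 -0.3402  0.018 ]
win/well [ 0.5157 -0.3272  0.018 ]
win/well [ 0.5247 -0.3605  0.018 ]
foot top z.008? [ 0.7605 -0.0159  0.006 ] post top [ 0.7599 -0.015   0.168 ]
tip (array([ 0.712 , -0.0205,  0.1478]), np.float64(0.0006437314433711072))
foot side [ 0.7643 -0.0138  0.006 ] posttop [ 0.7573 -0.0191  0.168 ]
lens top [0.5243 0.3406 0.04  ]
handle ends [0.4782 0.3322 0.044 ] [0.3769 0.3168 0.044 ]
```

Run:
```python
from h import *
from scipy.spatial.transform import Rotation as Ro
R=Ro.from_euler('xyz',bot.get_obs()["tool_rot"]).as_matrix();print(R, "jaw yaw",np.degrees(np.arctan2(R[1,2],R[0,2])))
t=cv2.imread("pics/top0.png")
for nm,c in(("tote",[(275,153),(370,152.5),(370,235.5),(274,235.5)]),):
    print(nm,np.array([pl("top",p,.045) for p in c]))
print("tray",np.array([pl("top",p,.030) for p in[(404,172.5),(468.5,170.5),(472,242.5),(407,245)]]))
# collar height: vertical line at foot
for xy in((.7605,-.0159),(.762,-.015)):
  for z in(.12,.13,.14,.148,.155):print(z,proj("side",[*xy,z]),proj("top",[*xy,z]),"tip",proj("side",[xy[0]-.052,xy[1]-.004,z]),proj("top",[xy[0]-.052,xy[1]-.004,z]))
A=np.hstack([cv2.resize(t[92:137,290:350][:30],(600,300),interpolation=cv2.INTER_NEAREST)])
cv2.imwrite("pics/z1.png",np.clip(np.vstack([cv2.resize(t[95:145,295:345],(500,500),interpolation=cv2.INTER_NEAREST)])*1.0,0,255).astype(np.uint8))
s=cv2.imread("pics/side0.png");cv2.imwrite("pics/z2.png",cv2.resize(s[142:182,375:415],(560,560),interpolation=cv2.INTER_NEAREST))
```

```text
[[-0.0006 -0.9524  0.3048]
 [-0.0022  0.3048  0.9524]
 [-1.     -0.0001 -0.0023]] jaw yaw 72.25346050258281
tote [[ 0.6584  0.0945  0.045 ]
 [ 0.6661 -0.158   0.045 ]
 [ 0.446  -0.163   0.045 ]
 [ 0.4393  0.0909  0.045 ]]
tray [[ 0.6164 -0.2521  0.03  ]
 [ 0.6262 -0.4248  0.03  ]
 [ 0.4337 -0.4373  0.03  ]
 [ 0.4225 -0.2641  0.03  ]]
0.12 [397.3554 161.9334] [317.4952 109.9197] tip [383.0197 170.9777] [318.5573 130.6188]
0.13 [397.8791 158.9104] [317.5    109.0683] tip [383.4433 167.9516] [318.5713 129.9452]
0.14 [398.4109 155.8406] [317.505  108.2021] tip [383.8737 164.8775] [318.5856 129.2598]
0.148 [398.8423 153.3503] [317.509  107.4981] tip [384.2229 162.3828] [318.5972 128.7029]
0.155 [399.2243 151.1456] [317.5126 106.874 ] tip [384.5321 160.1736] [318.6075 128.2091]
0.12 [397.5445 161.5153] [317.1515 109.3158] tip [383.2303 170.5387] [318.2131 130.0131]
0.13 [398.0691 158.4926] [317.1534 108.4592] tip [383.6551 167.5128] [318.2241 129.3343]
0.14 [398.6017 155.4231] [317.1553 107.5877] tip [384.0866 164.4389] [318.2354 128.6437]
0.148 [399.0338 152.9331] [317.1569 106.8795] tip [384.4367 161.9444] [318.2446 128.0825]
0.155 [399.4164 150.7287] [317.1582 106.2516] tip [384.7468 159.7354] [318.2527 127.5849]
```

View pics/z1.png

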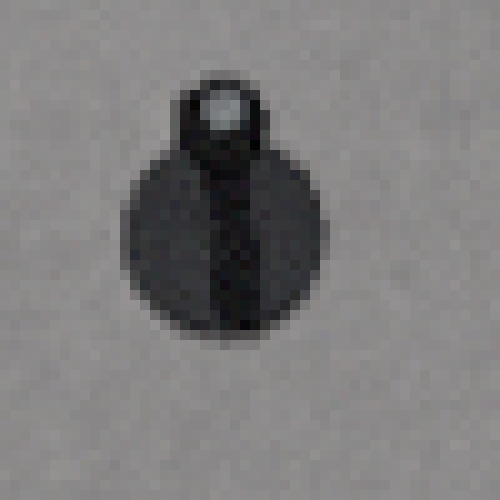

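View pics/z2.png

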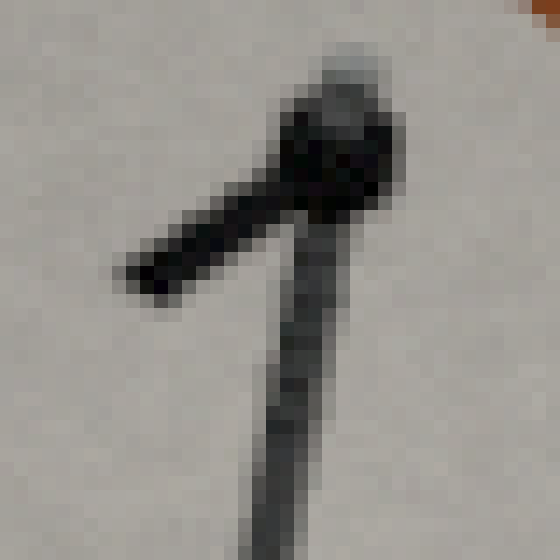

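The tip triangulates to about (0.712, -0.02, 0.148). The cassette centre is (0.520, -0.339) at yaw 105°, and the tote centre is (0.553, -0.034). I'll move towards the tray.

Emit:
send_rows(
  moves=[
    [0.3,[0.8,-0.85,0],[0,0,-0.8]],
    [0.3,[0.8,-0.85,0],[0,0,-0.8]],
    [0.3,[0.8,-0.85,0],[0,0,-0.8]],
    [0.3,[0.8,-0.85,0],[0,0,-0.8]],
    [0.3,[0.8,-0.85,0],[0,0,-0.8]],
    [0.3,[0.8,-0.85,0],[0,0,-0.8]],
    [0.3,[0.8,-0.85,0],[0,0,-0.8]],
    [0.3,[0.8,-0.85,0],[0,0,-0.8]],
  ],
  force=20,
)

```text
t: 0.9
tool_pos: [0.4497, 0.3407, 0.2131]
tool_rot: [2.399, 1.56, 2.75]
contact_force: [0.3, 0.2, 0.5]
finger_gap: 0.0605
```

Emit:
send_rows(
  moves=[
    [0.3,[0.5,-1,0.2],[0,0,0]],
    [0.3,[0.5,-1,0],[0,0,0]],
    [0.3,[0.3,-1,0],[0,0,0]],
    [0.3,[0.2,-1,0],[0,0,0]],
    [0.3,[0.1,-1,0],[0,0,0]],
    [0.3,[0,-1,0],[0,0,0]],
    [0.3,[0,-1,0],[0,0,0]],
    [0.3,[0,-1,0],[0,0,0]],
  ],
)

```text
t: 1.7
tool_pos: [0.5176, 0.006, 0.2181]
tool_rot: [2.73, 1.559, 3.077]
contact_force: [0.3, -0.8, -0.8]
finger_gap: 0.0605
```

Emit:
send_rows(
  moves=[
    [0.3,[0,-1,0],[0,0,0]],
    [0.3,[0,-1,0],[0,0,0]],
    [0.3,[0,-1,0],[0,0,0]],
    [0.3,[0,-1,0],[0,0,0]],
    [0.3,[0,-1,0],[0,0,0]],
    [0.3,[0,-1,0],[0,0,0]],
    [0.3,[0,-1,0],[0,0,0]],
    [0.3,[0,-1,0],[0,0,0]],
  ],
)

```text
t: 2.5
tool_pos: [0.5139, -0.3253, 0.2152]
tool_rot: [2.529, 1.553, 2.878]
contact_force: [0.2, -0.4, -0.3]
finger_gap: 0.0605
```

```bash
cat >> h.py <<'E'
from scipy.spatial.transform import Rotation as Ro
def st(goal=None,yaw=None):
    o=bot.get_obs();R=Ro.from_euler('xyz',o["tool_rot"]).as_matrix()
    y=np.degrees(np.arctan2(R[1,2],R[0,2]));print("t",round(o["t"],2),"pos",o["tool_pos"],"jawyaw",y,"q",o["joint_positions"],"F",o["contact_force"],"gap",o["finger_gap"])
    d=np.array([0,0,-1.]);J=[np.cos(np.radians(yaw if yaw is not None else y)),np.sin(np.radians(yaw if yaw is not None else y)),0]
    T=np.c_[d,np.cross(J,d),J];rv=Ro.from_matrix(T@R.T).as_rotvec(degrees=True)
    print("turn units",rv/8)
    if goal is not None:print("shift units",(np.array(goal)-o["tool_pos"])/.04)
E
python3 -c "
from h import *
st([.520,-.3395,.06],14.9)"
```

```text
t 2.5 pos [ 0.5139 -0.3253  0.2152] jawyaw 19.97034543789446 q [ 0.3374  0.5746  0.3143  1.548  -0.1865  1.0658  1.046 ] F [ 0.1555 -0.3931 -0.2823] gap 0.06045703570084433
turn units [-0.038  -0.1193 -0.6333]
shift units [ 0.152  -0.3547 -3.881 ]
```

Emit:
send_rows(
  moves=[
    [0.3,[0.15,-0.35,-0.8],[-0.04,-0.12,-0.63]],
    [0.3,[0,0,-0.9],[0,0,0]],
    [0.3,[0,0,-0.9],[0,0,0]],
    [0.3,[0,0,-0.6],[0,0,0]],
    [0.3,[0,0,0],[0,0,0]],
  ],
)

```text
t: 3.0
tool_pos: [0.5154, -0.3506, 0.0822]
tool_rot: [-1.879, 1.563, -1.636]
contact_force: [0.0, -0.2, -1.1]
finger_gap: 0.0608
```

Run:
```python
from h import *
st([.520,-.3395,.008],14.9)
t=get_image("top");s=get_image("side")
a=cv2.resize(t[160:260,390:490],(400,400));b=cv2.resize(s[280:380,360:460],(400,400))
cv2.imwrite("pics/g1.png",np.clip(np.hstack([a,b])[:,:,::-1]*1.5,0,255).astype(np.uint8))
```

```text
t 3.0 pos [ 0.5154 -0.3506  0.0822] jawyaw 13.902738159993756 q [ 0.387   0.7386  0.2908  1.6592 -0.2685  0.7792  1.04  ] F [ 0.0402 -0.1549 -1.1174] gap 0.06080081969156658
turn units [ 0.0557 -0.0032  0.1246]
shift units [ 0.1145  0.2763 -1.855 ]
```

View pics/g1.png

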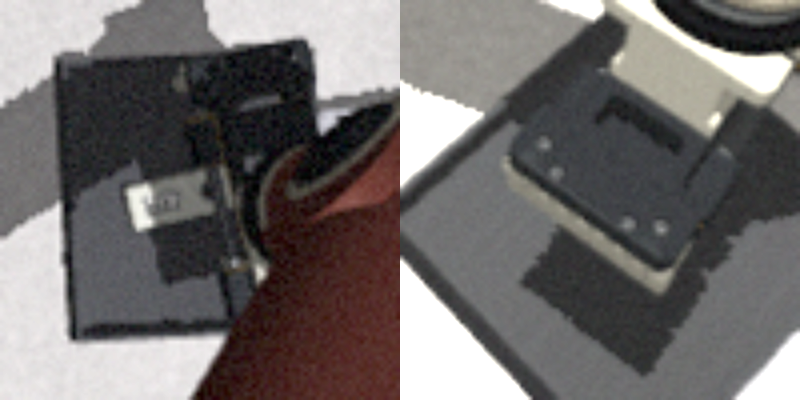

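Emit:
send_rows(
  moves=[
    [0.3,[0.11,0.28,-0.5],[0.05,0,0.12]],
    [0.3,[0,0,-0.5],[0,0,0]],
    [0.3,[0,0,0],[0,0,0]],
  ],
)

```text
t: 3.4
tool_pos: [0.5264, -0.3434, 0.0515]
tool_rot: [-0.883, 1.551, -0.622]
contact_force: [-0.3, 0.3, 0.0]
finger_gap: 0.0604
```

```bash
python3 -c "
from h import *
st([.520,-.3395,.008],14.9)"
```

```text
t 3.4 pos [ 0.5264 -0.3434  0.0515] jawyaw 14.956025552818964 q [ 0.3859  0.7783  0.2653  1.6779 -0.287   0.7037  1.0556] F [-0.3155  0.3279  0.0014] gap 0.06040816854569115
turn units [ 0.0825  0.1149 -0.0063]
shift units [-0.159   0.0971 -1.0884]
```

Emit:
send_rows(
  moves=[
    [0.3,[-0.1,0.1,-0.4],[0.08,0.11,0]],
    [0.3,[0,0,0],[0,0,0]],
  ],
)

```text
t: 3.6
tool_pos: [0.5243, -0.3401, 0.0381]
tool_rot: [-0.739, 1.566, -0.478]
contact_force: [-0.5, -0.3, -0.8]
finger_gap: 0.0603
```

Emit:
send_rows(
  moves=[
    [0.3,[0,0,0],[0,0,0]],
  ],
)

```text
t: 3.7
tool_pos: [0.525, -0.3408, 0.0392]
tool_rot: [-0.798, 1.563, -0.537]
contact_force: [0.0, -0.8, -1.1]
finger_gap: 0.0606
```

```bash
python3 -c "
from h import *
st([.520,-.3395,.008],14.9)"
```

```text
t 3.7 pos [ 0.525  -0.3408  0.0392] jawyaw 14.98363272157689 q [ 0.388   0.7968  0.2596  1.6801 -0.2912  0.695   1.0579] F [ 0.0055 -0.774  -1.0785] gap 0.06058992271328356
turn units [ 0.0279  0.0468 -0.0104]
shift units [-0.1259  0.0337 -0.7798]
```

Emit:
send_rows(
  moves=[
    [0.3,[-0.12,0.03,-0.3],[0.03,0.04,0]],
    [0.3,[0,0,-0.25],[0,0,0]],
    [0.3,[0,0,0],[0,0,0]],
  ],
)

```text
t: 4.0
tool_pos: [0.5203, -0.3403, 0.017]
tool_rot: [-0.596, 1.568, -0.335]
contact_force: [0.8, 0.7, -0.2]
finger_gap: 0.0602
```

```bash
python3 -c "
from h import *
st([.520,-.3395,.008],14.9)"
```

```text
t 4.0 pos [ 0.5203 -0.3403  0.017 ] jawyaw 14.967215433013077 q [ 0.3987  0.8251  0.2465  1.6979 -0.3003  0.6534  1.0696] F [ 0.8323  0.6723 -0.2269] gap 0.060236708844578185
turn units [ 0.0061  0.0174 -0.0084]
shift units [-0.0081  0.0189 -0.2239]
```

Emit:
send_rows(
  moves=[
    [0.3,[0,0,-0.24],[0,0,0]],
    [0.3,[0,0,0],[0,0,0]],
    [-0.6,[0,0,0],[0,0,0]],
    [-0.6,[0,0,0],[0,0,0]],
    [-0.6,[0,0,0],[0,0,0]],
    [-0.6,[0,0,0],[0,0,0]],
    [-0.6,[0,0,0],[0,0,0]],
  ],
  force=15,
)

```text
t: 4.7
tool_pos: [0.5204, -0.3406, 0.0065]
tool_rot: [-0.665, 1.568, -0.404]
contact_force: [1.0, 0.1, -0.2]
finger_gap: 0.03
```

```bash
python3 -c "
from h import *
st([.520,-.3395,.008],14.9)"
```

```text
t 4.7 pos [ 0.5204 -0.3406  0.0065] jawyaw 14.949497875100043 q [ 0.4025  0.8405  0.2407  1.701  -0.3051  0.6342  1.0737] F [ 0.9597  0.0828 -0.1769] gap 0.030035231446732015
turn units [ 0.0081  0.0189 -0.0062]
shift units [-0.0112  0.028   0.0385]
```

Emit:
send_rows(
  moves=[
    [-0.6,[0,0,0.5],[0,0,0]],
    [-0.6,[0,0,0.7],[0,0,0]],
    [-0.6,[0,0,0.7],[0,0,0]],
    [-0.6,[0,0.3,0.7],[0,0,0]],
    [-0.6,[0.1,0.7,0.2],[0,0,0]],
    [-0.6,[0.15,0.7,0],[0,0,0]],
    [-0.6,[0.15,0.7,0],[0,0,0]],
    [-0.6,[0.15,0.7,0],[0,0,0]],
  ],
)

```text
t: 5.5
tool_pos: [0.5397, -0.2196, 0.1244]
tool_rot: [-1.212, 1.563, -0.963]
contact_force: [1.4, 0.4, 0.0]
finger_gap: 0.0299
```

```bash
python3 -c "
from h import *
st([.558,-.035,.07],14.9)"
```

```text
t 5.5 pos [ 0.5397 -0.2196  0.1244] jawyaw 14.261453755155523 q [ 0.1451  0.6322  0.3225  1.7479 -0.2592  0.7969  0.8394] F [1.4073 0.4272 0.0128] gap 0.029871989325587572
turn units [0.0445 0.0313 0.0799]
shift units [ 0.4563  4.6149 -1.3593]
```

Emit:
send_rows(
  moves=[
    [-0.6,[0.1,0.8,0],[0.04,0.03,0.08]],
    [-0.6,[0.1,0.8,0],[0,0,0]],
    [-0.6,[0.1,0.8,0],[0,0,0]],
    [-0.6,[0.1,0.8,0],[0,0,0]],
    [-0.6,[0,0.6,-0.2],[0,0,0]],
    [-0.6,[0,0.3,-0.4],[0,0,0]],
    [-0.6,[0,0,-0.3],[0,0,0]],
    [-0.6,[0,0,0],[0,0,0]],
  ],
)

```text
t: 6.3
tool_pos: [0.5576, -0.0422, 0.0893]
tool_rot: [0.248, 1.565, 0.518]
contact_force: [-0.6, -0.8, -0.3]
finger_gap: 0.0299
```

Run:
```python
from h import *
st([.558,-.035,.0065],14.9)
t=get_image("top");s=get_image("side")
a=cv2.resize(t[130:260,250:380],(400,400));b=cv2.resize(s[165:295,265:395],(400,400))
cv2.imwrite("pics/p1.png",np.clip(np.hstack([a,b])[:,:,::-1]*1.5,0,255).astype(np.uint8))
```

```text
t 6.3 pos [ 0.5576 -0.0422  0.0893] jawyaw 15.479476920035719 q [-0.1567  0.6516  0.3061  1.8431 -0.298   0.6867  0.592 ] F [-0.5881 -0.7669 -0.2855] gap 0.029903465724152284
turn units [-0.0212  0.0376 -0.0725]
shift units [ 0.0102  0.181  -2.0694]
```

View pics/p1.png

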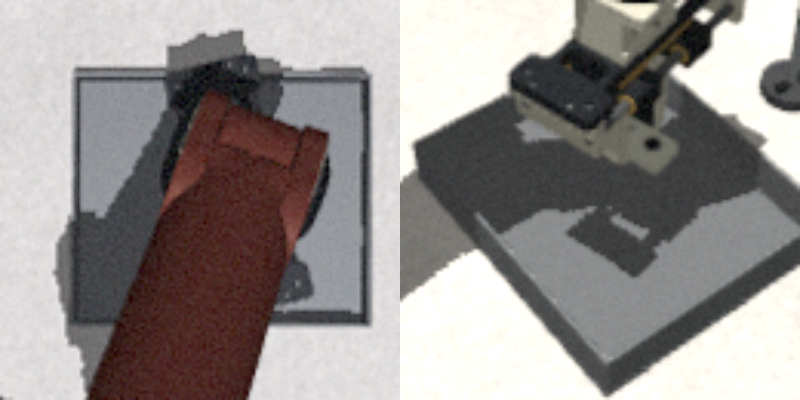

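The side view shows the cassette held level with its well at (655,145), and the gripper is above the tote interior. Next I'll lower it.

Emit:
send_rows(
  moves=[
    [-0.6,[0,0.1,-0.5],[-0.02,0.04,-0.07]],
    [-0.6,[0,0.05,-0.5],[0,0,0]],
    [-0.6,[0,0,-0.4],[0,0,0]],
    [-0.6,[0,0,-0.1],[0,0,0]],
    [-0.6,[0,0,0],[0,0,0]],
  ],
)

```text
t: 6.9
tool_pos: [0.5625, -0.0461, 0.0335]
tool_rot: [-0.658, 1.557, -0.412]
contact_force: [-0.8, -0.6, -0.4]
finger_gap: 0.0298
```

```bash
python3 -c "
from h import *
st([.558,-.035,.0065],14.9)"
```

```text
t 6.9 pos [ 0.5625 -0.0461  0.0335] jawyaw 14.144008261815385 q [-0.132   0.7392  0.2733  1.8702 -0.3383  0.5636  0.6058] F [-0.7548 -0.5749 -0.3674] gap 0.02981876946986674
turn units [0.0392 0.0915 0.0948]
shift units [-0.1125  0.2787 -0.6741]
```

Emit:
send_rows(
  moves=[
    [-0.6,[-0.1,0.15,-0.2],[0.04,0.09,0.09]],
    [-0.6,[0,0,-0.15],[0,0,0]],
    [-0.6,[0,0,-0.15],[0,0,0]],
    [-0.6,[0,0,0],[0,0,0]],
    [-0.6,[0,0,0],[0,0,0]],
  ],
)

```text
t: 7.4
tool_pos: [0.5601, -0.0413, 0.0145]
tool_rot: [-0.323, 1.567, -0.065]
contact_force: [0.2, -0.9, 0.3]
finger_gap: 0.0298
```

```bash
python3 -c "
from h import *
st([.558,-.035,.0065],14.9)"
```

```text
t 7.4 pos [ 0.5601 -0.0413  0.0145] jawyaw 14.81706579855717 q [-0.1242  0.7684  0.2523  1.8779 -0.3479  0.5337  0.6196] F [ 0.1986 -0.8734  0.3271] gap 0.02979689104313876
turn units [0.0019 0.0302 0.0104]
shift units [-0.0534  0.1563 -0.2007]
```

Emit:
send_rows(
  moves=[
    [-0.6,[0,0,-0.1],[0,0.03,0]],
    [-0.6,[0,0,-0.08],[0,0,0]],
    [-0.6,[0,0,-0.05],[0,0,0]],
    [-0.6,[0,0,0],[0,0,0]],
  ],
)

```text
t: 7.8
tool_pos: [0.5608, -0.0413, 0.0063]
tool_rot: [-0.278, 1.57, -0.019]
contact_force: [-0.7, -0.5, -1.5]
finger_gap: 0.0299
```

```bash
python3 -c "
from h import *
st([.558,-.035,.0065],14.9)"
```

```text
t 7.8 pos [ 0.5608 -0.0413  0.0063] jawyaw 14.831415553423318 q [-0.1201  0.7832  0.2464  1.8761 -0.3517  0.5233  0.6227] F [-0.741  -0.4676 -1.5096] gap 0.0299146373800846
turn units [0.0002 0.0088 0.0086]
shift units [-0.0709  0.1575  0.0042]
```

Emit:
send_rows(
  moves=[
    [-0.6,[0,0,-0.04],[0,0,0]],
    [-0.6,[0,0,0],[0,0,0]],
  ],
)

```text
t: 8.0
tool_pos: [0.5612, -0.0413, 0.0066]
tool_rot: [0.077, 1.569, 0.336]
contact_force: [-0.7, 0.8, -0.1]
finger_gap: 0.0298
```

Emit:
send_rows(
  moves=[
    [-0.3,[0,0,0],[0,0,0]],
    [0,[0,0,0],[0,0,0]],
    [0.1,[0,0,0],[0,0,0]],
    [0.2,[0,0,0],[0,0,0]],
    [0.2,[0,0,0],[0,0,0]],
  ],
)

```text
t: 8.5
tool_pos: [0.561, -0.0413, 0.0057]
tool_rot: [0.029, 1.569, 0.288]
contact_force: [0.5, -0.7, -0.4]
finger_gap: 0.055
```

Emit:
send_rows(
  moves=[
    [0.2,[0,0,0.5],[0,0,0]],
    [0.2,[0,0,0.9],[0,0,0]],
    [0.2,[0,0,0.9],[0,0,0]],
    [0.3,[0,0,0.9],[0,0,0]],
    [0.3,[-0.2,0.8,0.4],[0,0,0.9]],
    [0.3,[-0.25,0.9,0],[0,0,0.9]],
    [0.3,[-0.25,0.9,0],[0,0,0.9]],
    [0.3,[-0.25,0.9,0],[0,0,0.9]],
  ],
)

```text
t: 9.3
tool_pos: [0.5219, 0.0946, 0.1552]
tool_rot: [-1.551, 1.562, -0.786]
contact_force: [-0.6, -0.2, 0.4]
finger_gap: 0.0607
```

Emit:
send_rows(
  moves=[
    [0.3,[-0.25,0.9,0],[0,0,0.9]],
    [0.3,[-0.25,0.9,0],[0,0,0.9]],
    [0.3,[-0.25,0.9,0],[0,0,0.9]],
    [0.3,[-0.25,0.9,0],[0,0,0.9]],
    [0.3,[-0.25,0.5,0],[0,0,0.9]],
    [0.3,[0,0,0],[0,0,0.9]],
    [0.3,[0,0,0],[0,0,0.4]],
  ],
)

```text
t: 10.0
tool_pos: [0.465, 0.2731, 0.1555]
tool_rot: [-0.957, 1.562, 0.666]
contact_force: [-0.7, -0.4, -0.1]
finger_gap: 0.0607
```

Run:
```python
from h import *
st([.450,.329,.1],99)
t=get_image("top");s=get_image("side")
cv2.imwrite("pics/top2.png",t[:,:,::-1]);cv2.imwrite("pics/side2.png",s[:,:,::-1])
A=np.hstack([cv2.resize(t[150:235,270:375],(400,324),interpolation=cv2.INTER_CUBIC),cv2.resize(s[177:290,265:405],(400,324),interpolation=cv2.INTER_CUBIC)])
cv2.imwrite("pics/c2.png",np.clip(A[:,:,::-1]*1.5,0,255).astype(np.uint8))
```

```text
t 10.0 pos [0.465  0.2731 0.1555] jawyaw 93.00008237296522 q [-0.5557  0.5138 -0.0229  1.8329  0.0148  0.7862  1.0372] F [-0.681  -0.4433 -0.1315] gap 0.06069507027801525
turn units [-0.0424  0.0485  0.7501]
shift units [-0.3742  1.3983 -1.3865]
```

View pics/c2.png

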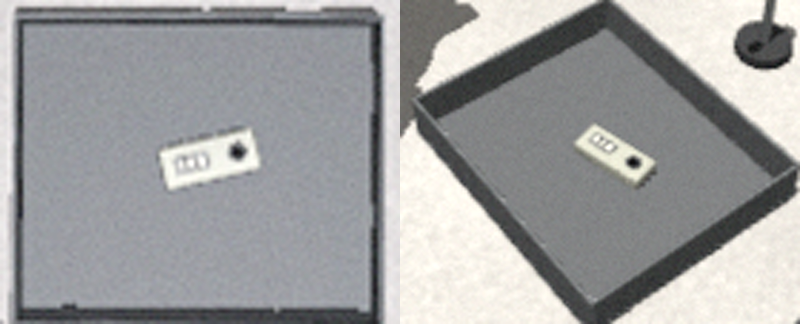

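View pics/side2.png

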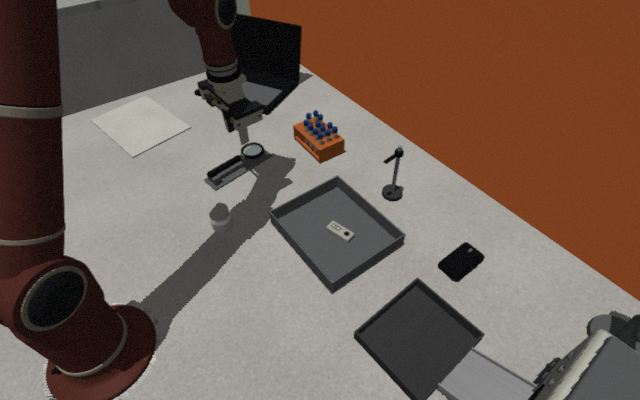

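The cassette lies flat, printed side up, near the tote's middle. Next I'll measure the window and refine the loupe's pose.

Run:
```python
from h import *
t=cv2.imread("pics/top2.png");s=cv2.imread("pics/side2.png")
for n,im,nr in(("top",t,(325,192)),("side",s,(341,231))):
    g=im.min(2); m=np.zeros(g.shape,bool);x,y=nr;m[y-22:y+22,x-22:x+22]=g[y-22:y+22,x-22:x+22]>(110 if n=="top" else 125)
    m=big(m,nr,15);c,_=cv2.findContours(m.astype(np.uint8),0,1);r=cv2.minAreaRect(c[0]);b=cv2.boxPoints(r)
    P=np.array([pl(n,p,.018) for p in b]);print(n,m.sum(),r,P,P.mean(0))
for p in((270+192/3.81,150+163/3.81),):print("win top",pl("top",p,.018))
for p in((265+603/1-0,0),):pass
print("win side",pl("side",(265+203/2.857-.5,177+142/2.857-.5),.018))
t=cv2.imread("pics/top0.png");s=cv2.imread("pics/side0.png")
hsv=cv2.cvtColor(t,cv2.COLOR_BGR2HSV)
for n,im,roi,lc,z in(("top",t,(160,180,60,90),(182,201),.036),("side",s,(200,138,75,52),(253,150),.036)):
    x,y,w,h=roi;d=im.max(2);m=np.zeros(d.shape,bool);m[y:y+h,x:x+w]=d[y:y+h,x:x+w]<(42)
    pts=np.argwhere(m)[:,::-1]; print(n,len(pts)); 
    out=np.zeros(d.shape,np.uint8);out[m]=255
    cv2.imwrite(f"pics/m_{n}.png",np.hstack([cv2.resize(out[y:y+h,x:x+w],(390,500),interpolation=cv2.INTER_NEAREST),cv2.resize(im[y:y+h,x:x+w,1],(390,500),interpolation=cv2.INTER_NEAREST)]))
```

```text
top 260 ((324.79412841796875, 191.17648315429688), (11.399173736572266, 25.70877456665039), 75.96376037597656) [[ 0.5668 -0.0032  0.018 ]
 [ 0.5854 -0.0704  0.018 ]
 [ 0.5556 -0.0787  0.018 ]
 [ 0.537  -0.0115  0.018 ]] [ 0.5612 -0.041   0.018 ]
side 179 ((339.8033752441406, 229.81460571289062), (25.757951736450195, 9.433980941772461), 32.0053825378418) [[ 0.539  -0.014   0.018 ]
 [ 0.5647 -0.0002  0.018 ]
 [ 0.582  -0.0676  0.018 ]
 [ 0.5567 -0.0797  0.018 ]] [ 0.5606 -0.0404  0.018 ]
win top [ 0.5565 -0.0291  0.018 ]
win side [ 0.5591 -0.0255  0.018 ]
top 496
side 479
```

View pics/m_top.png

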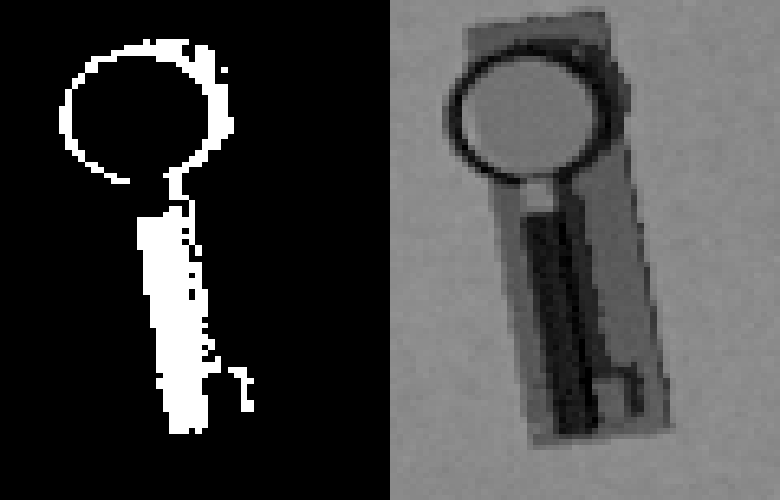

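View pics/m_side.png

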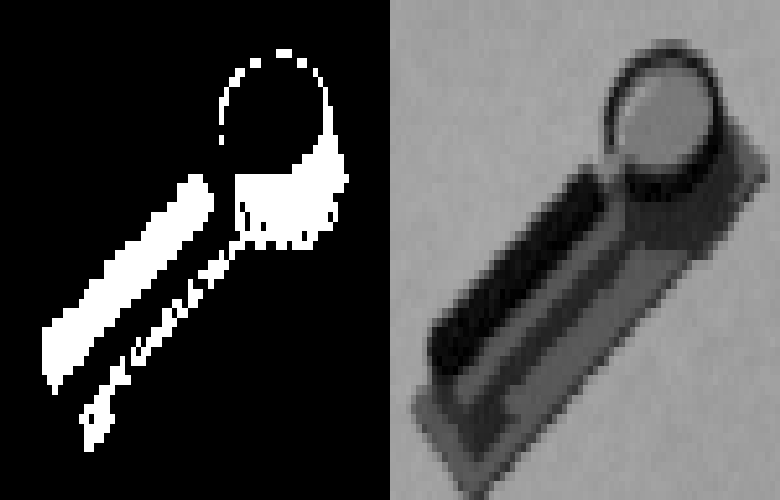

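Run:
```python
from h import *
a=pl("top",(183.8-.5,218.2-.5),.044);b=pl("top",(188.4-.5,258.7-.5),.044);L=pl("top",(181.5-.5,200.7-.5),.038)
print(a,b,L,"yaw",np.degrees(np.arctan2(*(a-b)[1::-1])),np.degrees(np.arctan2(*(L-b)[1::-1])))
# rest plate corners top view z=.006
for p in((467,30),(604,12),(672,425),(533,445)):print("plate",pl("top",((p[0]-390)/6.5+159.5,p[1]/5.556+179.5),.006))
f=lambda p:((p[0]-390)/5.2+199.5,p[1]/9.615+137.5)
print("side lens",pl("side",f((665,118)),.038),pl("side",f((582,170)),.044), pl("side",f((607,195)),.044),pl("side",f((430,330)),.044))
```

```text
[0.48   0.3334 0.044 ] [0.3732 0.3175 0.044 ] [0.5264 0.3428 0.038 ] yaw 8.446922911365359 9.389127674657892
plate [0.568  0.3802 0.006 ]
plate [0.5784 0.3226 0.006 ]
plate [0.376  0.2871 0.006 ]
plate [0.3646 0.3453 0.006 ]
side lens [0.5254 0.3433 0.038 ] [0.4732 0.3418 0.044 ] [0.4791 0.323  0.044 ] [0.3747 0.3251 0.044 ]
```

```bash
python3 -c "
from h import *
st([.452,.3306,.07],99.5)"
```

```text
t 10.1 pos [0.4651 0.2727 0.1554] jawyaw 92.72544648672799 q [-0.5552  0.5137 -0.0223  1.833   0.0137  0.7862  1.0341] F [ 0.6119 -0.7929 -0.2326] gap 0.06078202218287605
turn units [-0.0445  0.0457  0.847 ]
shift units [-0.3266  1.4469 -2.1361]
```

Emit:
send_rows(
  moves=[
    [0.3,[-0.1,0.5,0],[-0.04,0.05,0.8]],
    [0.3,[-0.1,0.5,-0.5],[0,0,0]],
    [0.3,[-0.1,0.4,-0.5],[0,0,0]],
    [0.3,[0,0,-0.5],[0,0,0]],
    [0.3,[0,0,0],[0,0,0]],
  ],
)

```text
t: 10.6
tool_pos: [0.455, 0.3277, 0.0943]
tool_rot: [-1.936, 1.568, -0.216]
contact_force: [-0.7, -0.5, -0.9]
finger_gap: 0.0603
```

```bash
python3 -c "
from h import *
st([.452,.3306,.07],99.5)"
```

```text
t 10.6 pos [0.455  0.3277 0.0943] jawyaw 98.53745715784058 q [-0.6372  0.6289 -0.0421  1.8246  0.0423  0.6872  1.0159] F [-0.6722 -0.4539 -0.9066] gap 0.060321410819413196
turn units [0.0039 0.0185 0.1203]
shift units [-0.0751  0.0729 -0.6084]
```

Emit:
send_rows(
  moves=[
    [0.3,[-0.07,0.07,-0.5],[0,0.02,0.12]],
    [0.3,[0,0,-0.5],[0,0,0]],
    [0.3,[0,0,-0.2],[0,0,0]],
    [0.3,[0,0,0],[0,0,0]],
    [0.3,[0,0,0],[0,0,0]],
  ],
)

```text
t: 11.1
tool_pos: [0.456, 0.3295, 0.0488]
tool_rot: [-1.574, 1.565, 0.155]
contact_force: [0.2, -0.3, -0.1]
finger_gap: 0.0604
```

Run:
```python
from h import *
st([.452,.3306,.018],99.5)
s=get_image("side");t=get_image("top")
cv2.imwrite("pics/g3.png",np.clip(np.hstack([cv2.resize(s[110:200,190:290],(400,360)),cv2.resize(t[170:270,130:240],(400,360))])[:,:,::-1]*1.5,0,255).astype(np.uint8))
```

```text
t 11.1 pos [0.456  0.3295 0.0488] jawyaw 99.03507176211096 q [-0.641   0.6987 -0.0394  1.8536  0.0511  0.5852  1.0148] F [ 0.223  -0.3254 -0.0521] gap 0.06040361734465678
turn units [-0.0067  0.0417  0.0581]
shift units [-0.1009  0.0282 -0.7705]
```

View pics/g3.png

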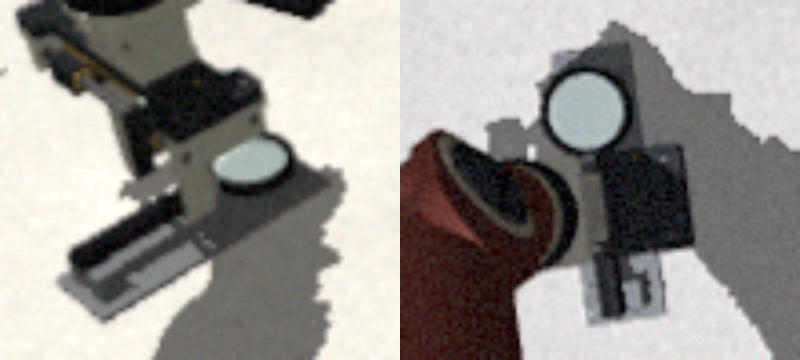

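The fingers straddle the handle and the ring is clear. I'll lower and close.

Emit:
send_rows(
  moves=[
    [0.3,[-0.1,0.03,-0.35],[0,0.04,0.06]],
    [0.3,[0,0,-0.25],[0,0,0]],
    [0.3,[0,0,-0.07],[0,0,0]],
    [0.3,[0,0,0],[0,0,0]],
    [0.3,[0,0,0],[0,0,0]],
  ],
)

```text
t: 11.7
tool_pos: [0.4522, 0.3314, 0.0211]
tool_rot: [-0.711, 1.567, 1.027]
contact_force: [-0.1, 0.6, 0.0]
finger_gap: 0.0603
```

```bash
python3 -c "
from h import *
st([.452,.3306,.018],99.5)"
```

```text
t 11.7 pos [0.4522 0.3314 0.0211] jawyaw 99.55839923368923 q [-0.6441  0.7421 -0.0419  1.8708  0.0541  0.5267  1.0159] F [-0.1147  0.5883  0.0438] gap 0.06031621506686469
turn units [-0.0204  0.0124 -0.0073]
shift units [-0.006  -0.0212 -0.0775]
```

Emit:
send_rows(
  moves=[
    [0.3,[0,0,-0.08],[-0.02,0.01,0]],
    [0.3,[0,0,0],[0,0,0]],
    [-0.2,[0,0,0],[0,0,0]],
    [-0.5,[0,0,0],[0,0,0]],
    [-1,[0,0,0],[0,0,0]],
    [-1,[0,0,0],[0,0,0]],
    [-1,[0,0,0],[0,0,0]],
    [-1,[0,0,0],[0,0,0]],
  ],
  force=30,
)

```text
t: 12.5
tool_pos: [0.4529, 0.3319, 0.0185]
tool_rot: [-1.246, 1.569, 0.491]
contact_force: [-0.6, -0.4, -0.4]
finger_gap: 0.0171
```

```bash
python3 -c "
from h import *
st([.452,.3306,.018],99.5)"
```

```text
t 12.5 pos [0.4529 0.3319 0.0185] jawyaw 99.55013018887708 q [-0.6461  0.7474 -0.04    1.8687  0.0551  0.5245  1.0144] F [-0.6417 -0.3709 -0.431 ] gap 0.017105653675421256
turn units [-0.0069  0.0129 -0.0063]
shift units [-0.0225 -0.0318 -0.0123]
```

Emit:
send_rows(
  moves=[
    [-1,[0,0,0.2],[0,0,0]],
    [-1,[0,0,0.4],[0,0,0]],
    [-1,[0,0,0.6],[0,0,0]],
    [-1,[0,0,0.6],[0,0,0]],
    [-1,[0,0,0.6],[0,0,0]],
    [-1,[0,0,0.3],[0,0,0]],
    [-1,[0,0,0],[0,0,0]],
  ],
)

```text
t: 13.2
tool_pos: [0.451, 0.3303, 0.1317]
tool_rot: [2.333, 1.569, -2.212]
contact_force: [0.2, 0.5, -0.7]
finger_gap: 0.0159
```

Run:
```python
from h import *
st([.4844,-.039,.131],99.5)
s=get_image("side");t=get_image("top")
cv2.imwrite("pics/g4.png",np.clip(np.hstack([cv2.resize(s[90:200,180:300],(400,360)),cv2.resize(t[150:270,130:250],(400,360))])[:,:,::-1]*1.5,0,255).astype(np.uint8))
```

```text
t 13.2 pos [0.451  0.3303 0.1317] jawyaw 99.55171078076592 q [-0.638   0.5762 -0.0515  1.7931  0.0407  0.7749  1.0272] F [ 0.2315  0.5498 -0.7018] gap 0.015936292318875476
turn units [ 0.0094 -0.007  -0.0065]
shift units [ 0.8346 -9.2325 -0.0187]
```

View pics/g4.png

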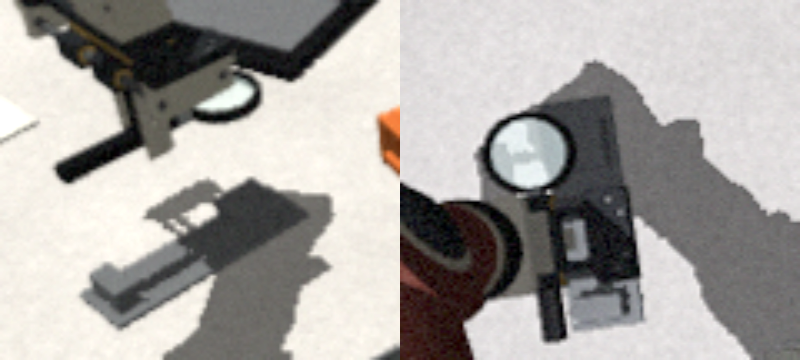

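The loupe is off the rest and looks level. I'll carry it over to the tote.

Emit:
send_rows(
  moves=[
    [-1,[0.1,-0.4,0.1],[0,0,0]],
    [-1,[0.1,-0.7,0],[0,0,0]],
    [-1,[0.1,-0.7,0],[0,0,0]],
    [-1,[0.1,-0.7,0],[0,0,0]],
    [-1,[0.1,-0.7,0],[0,0,0]],
    [-1,[0.1,-0.7,0],[0,0,0]],
    [-1,[0.1,-0.7,0],[0,0,0]],
    [-1,[0.1,-0.7,0],[0,0,0]],
  ],
)

```text
t: 14.1
tool_pos: [0.477, 0.1029, 0.1278]
tool_rot: [1.997, 1.549, -2.544]
contact_force: [0.3, -0.3, -0.4]
finger_gap: 0.0157
```

```bash
python3 -c "
from h import *
st([.4844,-.039,.131],99.5)"
```

```text
t 14.1 pos [0.477  0.1029 0.1278] jawyaw 99.797368864083 q [-0.2186  0.5002 -0.0625  1.9732  0.0579  0.6906  1.4228] F [ 0.3223 -0.2921 -0.355 ] gap 0.01570145177508547
turn units [ 0.0875 -0.1294 -0.0365]
shift units [ 0.1844 -3.5479  0.081 ]
```

Emit:
send_rows(
  moves=[
    [-1,[0.05,-0.7,0.1],[0.08,-0.13,-0.03]],
    [-1,[0.05,-0.7,0],[0,0,0]],
    [-1,[0,-0.7,0],[0,0,0]],
    [-1,[0,-0.6,0],[0,0,0]],
    [-1,[0,-0.3,0],[0,0,0]],
    [-1,[0,0,0],[0,0,0]],
    [-1,[0,0,0],[0,0,0]],
  ],
)

```text
t: 14.8
tool_pos: [0.4736, -0.0383, 0.1272]
tool_rot: [1.999, 1.554, -2.566]
contact_force: [-0.4, 0.1, -0.3]
finger_gap: 0.0157
```

```bash
python3 -c "
from h import *
st([.4844,-.039,.131],99.5)"
```

```text
t 14.8 pos [ 0.4736 -0.0383  0.1272] jawyaw 98.41389848214314 q [ 0.0719  0.4827 -0.0622  2.0129  0.0624  0.6619  1.6846] F [-0.3667  0.1055 -0.3341] gap 0.01569824749214857
turn units [ 0.0675 -0.102   0.1362]
shift units [ 0.2712 -0.017   0.0944]
```

Emit:
send_rows(
  moves=[
    [-1,[0.27,0,0.1],[0.07,-0.1,0.14]],
    [-1,[0,0,0],[0,0,0]],
    [-1,[0,0,0],[0,0,0]],
  ],
)

```text
t: 15.1
tool_pos: [0.4849, -0.0361, 0.1311]
tool_rot: [-0.098, 1.568, 1.645]
contact_force: [-0.6, 1.3, -0.5]
finger_gap: 0.0159
```

Run:
```python
from h import *
st([.4844,-.039,.131],99.5)
s=get_image("side");t=get_image("top")
cv2.imwrite("pics/side5.png",s[:,:,::-1]);cv2.imwrite("pics/top5.png",t[:,:,::-1])
cv2.imwrite("pics/g5.png",np.clip(np.hstack([cv2.resize(s[130:250,290:410],(400,400),interpolation=cv2.INTER_CUBIC),cv2.resize(t[90:240,250:400],(400,400),interpolation=cv2.INTER_CUBIC)])[:,:,::-1]*1.3,0,255).astype(np.uint8))
```

```text
t 15.1 pos [ 0.4849 -0.0361  0.1311] jawyaw 99.84776154248051 q [ 0.0865  0.4853 -0.0794  1.9903  0.056   0.6682  1.715 ] F [-0.5944  1.2962 -0.4791] gap 0.01590255227831333
turn units [-0.0168 -0.0012 -0.0435]
shift units [-0.0135 -0.0714 -0.0031]
```

View pics/g5.png

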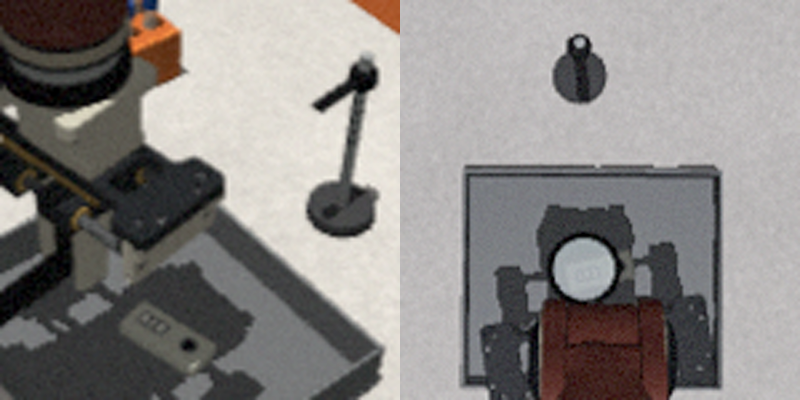

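Run:
```python
from h import *
t=cv2.imread("pics/top5.png");s=cv2.imread("pics/side5.png")
g=t[155:210,290:350]; hs=t.min(2)
m=np.zeros(hs.shape,bool);m[170:207,300:340]=hs[170:207,300:340]>105
m=big(m,(319,190),12);c,_=cv2.findContours(m.astype(np.uint8),0,1);h=cv2.convexHull(c[0]);e=cv2.fitEllipse(h);print(m.sum(),e,pl("top",e[0],.1485))
o=bot.get_obs();tp=o["tool_pos"];y=np.radians(9.85)
u=np.array([np.cos(y),np.sin(y),0]);w=np.array([-u[1],u[0],0])
L=tp+[0,0,.0165]+.0739*u;print("kin lens",L,proj("top",L),"proj end",[proj("side",L-.154*u+w*a+[0,0,b]) for a in(-.008,.008) for b in(-.005,.009)])
print("near end -0.046",[proj("side",L-.09*u+w*-.008+[0,0,b]) for b in(-.005,.009)])
cv2.imwrite("pics/z5.png",np.clip(cv2.resize(s[190:270,240:340],(800,640)[:2],interpolation=cv2.INTER_NEAREST)*1.5,0,255).astype(np.uint8)[:600])
```

```text
386 ((318.5344543457031, 190.513671875), (21.53690528869629, 22.15741729736328), 111.3982162475586) [ 0.5575 -0.0236  0.1485]
kin lens [ 0.5579 -0.0236  0.1477] [318.5108 190.358 ] proj end [array([286.8171, 231.1216]), array([286.2509, 226.8045]), array([281.6967, 226.9337]), array([281.0685, 222.6047])]
near end -0.046 [array([309.1858, 214.2783]), array([308.9283, 209.9134])]
```

View pics/z5.png

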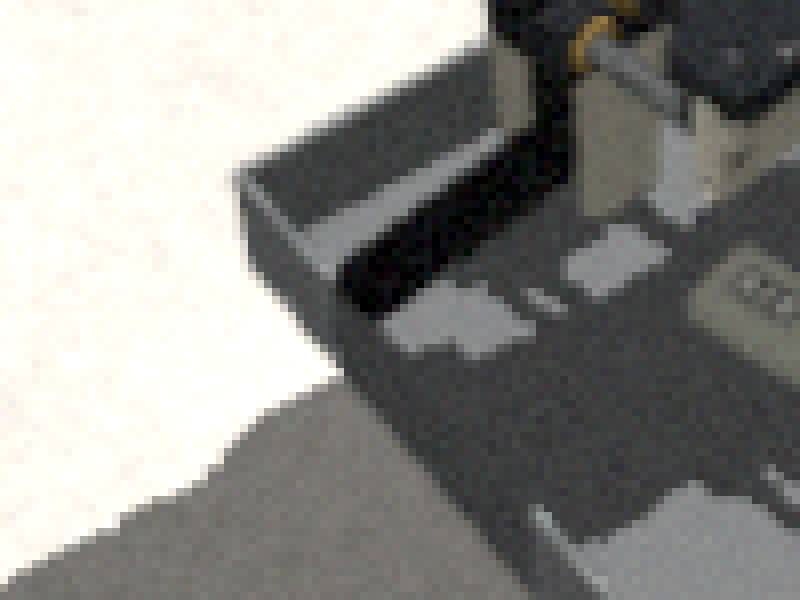

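Run:
```python
from h import *
s=cv2.imread("pics/side5.png");d=s.max(2)
m=np.zeros(d.shape,bool);m[205:235,278:306]=d[205:235,278:306]<26
m=big(m,(293,220),15)
o=bot.get_obs();tp=o["tool_pos"]
def pred(pitch):
    y=np.radians(9.85);u0=np.array([np.cos(y),np.sin(y),0]);w=np.array([-u0[1],u0[0],0])
    p=np.radians(pitch);u=u0*np.cos(p)+np.array([0,0,np.sin(p)]);n=np.cross(u,w)
    G=tp+[0,0,.0185]
    P=[proj("side",G+u*a+w*b+n*c) for a in(-.079,.02) for b in(-.008,.008) for c in(-.007,.007)]
    q=np.zeros(d.shape,np.uint8);cv2.fillConvexPoly(q,np.round(cv2.convexHull(np.array(P,np.float32))*16).astype(np.int32),1,shift=4);return q
def edges(q):
    r=[]
    for x in range(290,304,2):
        i=np.where(q[200:240,x])[0];r.append((200+i.min(),200+i.max()))
    return np.array(r).T
print(edges(m))
for p in(-4,-2,0,2,4):print(p,edges(pred(p)))
```

```text
[[218 216 215 213 212 210 209]
 [226 225 223 222 221 219 218]]
-4 [[215 213 212 211 210 208 207]
 [227 226 224 223 222 220 219]]
-2 [[215 214 212 211 210 208 207]
 [228 226 225 224 222 221 219]]
0 [[216 214 213 212 210 209 207]
 [229 227 226 224 223 221 220]]
2 [[217 215 214 212 211 209 208]
 [230 228 227 225 223 222 220]]
4 [[217 216 214 213 211 209 208]
 [231 229 227 226 224 222 221]]
```

Emit:
send_rows(
  moves=[
    [-1,[0,-0.12,0],[-0.02,0,-0.04]],
    [-1,[0,0,0],[0,0,0]],
    [-1,[0,0,0],[0,0,0]],
    [-1,[0,0,0],[0,0,0]],
  ],
)

```text
t: 15.6
tool_pos: [0.4848, -0.0406, 0.1312]
tool_rot: [2.786, 1.57, -1.759]
contact_force: [-0.3, 0.1, -1.3]
finger_gap: 0.0156
```

```bash
cat > c.py <<'E'
from h import *
st([.4845,-.041,.131],99.5)
t=cv2.cvtColor(get_image("top"),cv2.COLOR_RGB2BGR);hs=t.min(2)
cv2.imwrite("pics/top6.png",t)
m=np.zeros(hs.shape,bool);m[170:207,300:342]=hs[170:207,300:342]>105
m=big(m,(320,190),12);c,_=cv2.findContours(m.astype(np.uint8),0,1);e=cv2.fitEllipse(cv2.convexHull(c[0]));print(e,"lens",pl("top",e[0],.1485))
o=bot.get_obs();R=Ro.from_euler('xyz',o["tool_rot"]).as_matrix();u=-R[:,1]*np.sign(-R[0,1]);print("kin",o["tool_pos"]-.0165*R[:,0]+.0739*u, "u",u,"vel",o["joint_velocities"])
E
python3 c.py
```

```text
t 15.6 pos [ 0.4848 -0.0406  0.1312] jawyaw 99.59008848285833 q [ 0.0908  0.4854 -0.0754  1.99    0.0581  0.6684  1.7166] F [-0.2561  0.0996 -1.2535] gap 0.015620328958815816
turn units [ 0.006  -0.0011 -0.0113]
shift units [-0.008 -0.01  -0.004]
((320.4845275878906, 190.7850341796875), (21.826261520385742, 22.040760040283203), 72.72879791259766) lens [ 0.557  -0.0284  0.1485]
kin [ 0.5577 -0.0282  0.1476] u [ 0.986   0.1667 -0.0003] vel [-0.0008 -0.0008 -0.0014 -0.0025 -0.0002 -0.0008 -0.0002]
```

Run:
```python
from h import *
s=cv2.cvtColor(get_image("side"),cv2.COLOR_RGB2BGR);cv2.imwrite("pics/side7.png",s)
a=cv2.imread("pics/side0.png").astype(int);d=abs(s.astype(int)-a).max(2)
for n,(x,y,w,h) in dict(gauge=(376,142,32,62),jar=(205,198,28,36),mouse=(435,240,52,42)).items():print(n,d[y:y+h,x:x+w].max(),d[y:y+h,x:x+w].mean())
t=cv2.imread("pics/top6.png");e=abs(t.astype(int)-cv2.imread("pics/top0.png")).max(2);print("rack",e[105:150,174:240].mean(),"jar",e[255:288,234:262].mean())
```

```text
gauge 25 9.789314516129032
jar 17 9.574404761904763
mouse 26 9.226648351648352
rack 6.882491582491583 jar 6.70995670995671
```

View pics/side7.png

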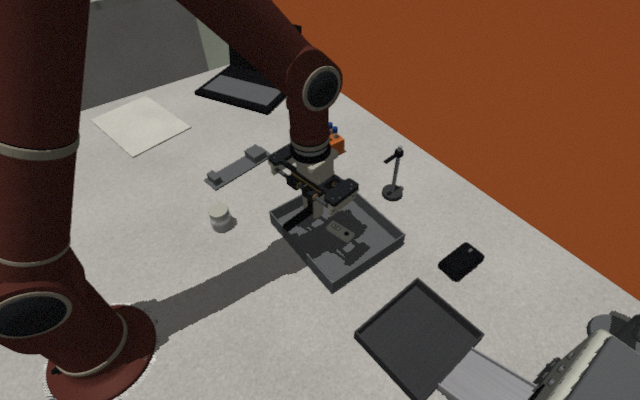

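View pics/top6.png

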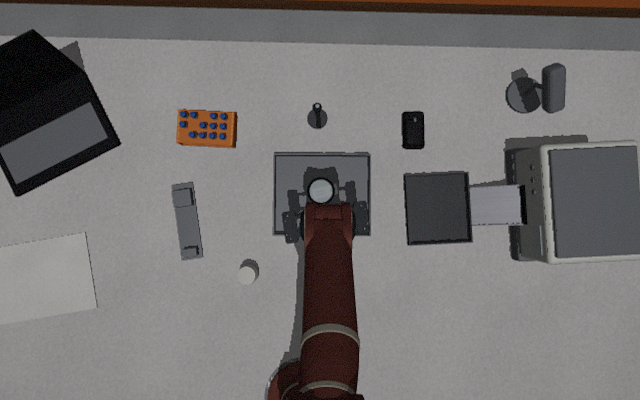

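The jar (248,274), rack (207,128), mouse (413,130) and gauge (317,113) are unchanged. The lens at (320,190) is over the cassette in the tote, so I'll hand the job in.

```bash
python3 -c "
from bench import order
print(order.close_job())"
```

```text
the job is handed in; nothing more can be done
None
```

I set the cassette down flat, printed side up, near the middle of the tote. I then picked the loupe off its rest and handed the job in while holding it level over the result window. It took about 16 s of the 58 s.

**Position:** the last check put the lens at (0.557, -0.028, 0.148) and the window at (0.557, -0.028), with the pointer tip at about 0.148 m height.

**Bystanders and gauge:** comparing pictures before and after showed no change beyond image noise for the gauge, jar, tube rack and mouse.

**Less certain points:**
- The gripper hid the lens from the side camera, so its height comes from the arm's measured pose and how the loupe was gripped. The handle's outline in the side view supports it being level to within about 2°.
- The two cameras disagreed on the window's position by about 3 mm.

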